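# Pack the sample pots into two stacked stack-nest trays

### The arm

A 6-joint arm with a two-finger parallel gripper is mounted at the origin on a cart in front of the work surface, level with it; the furniture and walls round the work are solid. World frame = base frame: x ahead of the robot, y to its left, z up, the work surface at z = 0. Lengths are in m, angles in degrees, forces in N, time in s.
With the tool pointing down it reaches from about 0.25 to 0.725 m from the base axis. Payload 9.7 kg.
Tool frame: the origin (TCP) lies between the finger pads; the fingertips stand 19 mm ahead of it and the grasp point (between the pads) is the TCP; z points along the fingers, y is the line along which they close (so a half turn about z gives the same grasp; the last joint's range is limited). The gripper opens to 85 mm and grips with 20 to 120 N. Pads are 22 mm wide; open, the fingers measure 114 mm over their backs; the gripper's body (76 mm by 85 mm) begins 54 mm behind the grasp point. The pads swing forward as they close: fully open they stand 13 mm farther back than shut.
Start: joints at [70.646, 4.979, 10.078, 95.1, 0, 90], TCP at [0.182, 0.519, 0.25] pointing down, gripper open.
Joint ranges: [-179.16, 179.16], [-48.56, 103.87], [-65.8, 70.77], [-126.05, 130.52], [-82.76, 87.17], [-180, 180]. Speed limits (degrees/s): [127.2, 127.2, 147.25, 180, 180, 180].

### API

Orientations are given as [roll, pitch, yaw] about the fixed x, y, z axes, in that order (R = Rz(yaw) Ry(pitch) Rx(roll)).
In Python, from workcell import telemetry, camera, calibration, workorder gives the robot as it stands.
- The arm moves only by the tool play_rows, never from a script. Its argument "increments" is a list of rows, each a list of 3 entries, a list of its own where there are three numbers: the shift along the tool's x, y, z in mm, then the turn, a rotation vector about the tool's x, y, z in degrees, then the closure, from 0 (fully open) to 1 (shut). In form: [[[x, y, z], [ax, ay, az], jaw], ...]. A call has 1 to 20 rows; each row is the pose to reach, as a shift and turn from the pose commanded when the call began, along the tool's axes at that moment; what a row does not reach only later rows make up. A row lasts 1/10 s, in which the tool goes at most 50 mm and 8.59 degrees, less where a joint would pass 70% of its speed; a pose out of reach is approached as far as the arm can. A call with a gripper value outside its range is refused whole. The fingers move at their own pace and stop on an object; "grip_force" is the grip in N (left out, the last holds). Time passes only in rows, so rows that repeat a pose let the fingers close. It gives the time, the measured TCP pose, the force, the opening and the grip force at its end, in the units of the state.
- telemetry.get_obs(): the state, without advancing time (a new reading comes with each control period).
- camera(name): name is "scene" or "top" or "wrist"; returns (picture, depth): 420x560x3 uint8, red, green, blue; 420x560 float32, m along the optical axis (not along the pixel's ray), 0 where there is no reading.
- calibration(name): a dict with "vertical_fov" (degrees; the focal length in pixels is half the picture's height over the tangent of half this angle, whatever the lens; pixels are square), "cx", "cy" (the principal point, pixels), "rvec" (rotation vector, rad) and "tvec" (3), from world to camera coordinates, as OpenCV has them; the wrist camera has in their place "hand_eye" (4x4, takes a point from camera to tool coordinates, whose origin is the TCP and whose axes are the flange's). Camera axes: x right, y down, z forward; pixel columns grow to the right and rows downward; lengths in m; the calibration is good to about 2 mm. The wrist camera is an equidistant fisheye: a pixel r from the principal point sees the ray r / f radians off the axis. A picture is of the moment at which its call begins: read the wrist's pose just before it. calibration takes no time and is no camera call.
- workorder.job_done(): hands the job in; it is judged then, once.
The state is a dict: "time": time; "q": joint angles; "qd": joint speeds; "joint_efforts": joint torques, N m; "ee_pos": TCP position; "tcp_rot": TCP orientation; "wrist_force": force on the tool from outside, world axes, zero at the start; "torque": the same for the moment, N m; "opening": finger opening in m; "grasp_force": force on a finger pad.
Only numpy, scipy, OpenCV 4.12 (cv2) and the standard library are available. Lean on these libraries where they do the work, as an engineer would, in place of code of your own. Each camera call takes 0.05 s, during which the arm holds its last target. There are 200 camera calls.

### The job

Pack the three sample pots (the short straight-sided ones with a cap as wide as the body, whatever the cap's colour) for collection: stand two of them in one grey tray, one to a compartment, stack the other tray on top of it and have the third pot stand in the top tray; either tray may be the lower one. The top tray must face the same way as the lower one, card holder over card holder, so that its feet sit in the seats of the lower rim and it stands level and clear of the caps instead of nesting down on them. Set pots and trays down without dropping or tipping them, and leave the slim vial, the big tub and the tall bottle where they stand.

Things in the scene. Friction and masses are not known exactly. Their poses are not given: they have to be found in the camera images.
- tray_a_mid (a point): Grey stack-nest tray, twin of tray_b; x along it. 185 mm long (200 with card), 98 wide, ends 90 high, long sides 16. Point: tray's middle, 45 mm above its underside, z up. Grip: upright cross rib at x=0, 10 mm thick (x), 72 long, top 56 mm above underside. Two compartments, x=5..71 and -71..-5 mm at floor, 84 wide; floor 4 mm. -x end: white card, one deep notch mid-rim. +x end: two deep notches.
- tray_b_mid (a point): Twin of tray_a (same sizes, same point). Feet outside near the bottom: a pair at the card end, one broad at +x. With x axes alike, its feet stand in shallow seats in the other's rim (3 mm ridges, play 5 mm along x, 3.5 across) and it sits 82 mm higher. Turned half round they drop into the notches: it nests 18 mm or more lower, on the pots' caps. 0.32 kg.
- pot_1_mid (a point): Sample pot: short white screw-cap pot with straight sides and a ribbed cap as wide as the body; 48 mm across, 56 mm high. Upright. This point is on its axis, half-way up. Mass 0.05 to 0.11 kg.
- pot_2_mid (a point): Sample pot: short white screw-cap pot with straight sides and a ribbed cap as wide as the body; 48 mm across, 56 mm high. Upright. This point is on its axis, half-way up. Mass 0.05 to 0.11 kg.
- pot_3_mid (a point): Sample pot: short white screw-cap pot with straight sides and a ribbed cap as wide as the body; 49 mm across, 60 mm high. Upright. This point is on its axis, half-way up. Mass 0.05 to 0.11 kg.
- vial_mid (a point): Slim white vial, not a sample pot: 38 mm across, 66 mm high, its cap on a neck narrower than the body. Stays where it stands. Point on its axis, half-way up.
- tub_mid (a point): Big white tub, not a sample pot: 68 mm across, 82 mm high, with a wide cap. Stays where it stands. Point on its axis, half-way up.
- bottle_mid (a point): Tall white bottle, not a sample pot: 67 mm across, 135 mm high, with a narrow cap. Stays where it stands. Point on its axis, half-way up.

How it is judged:
By the outcome, as a careful person would: the job done as asked, in the order asked, and still so for the second after the job is handed in, with the robot touching nothing.
It also fails if it takes over 88 s, if anything falls off the work surface, if the arm or the gripper's body presses on something with over 40 N, if the wrist force passes 120 N, or if a joint passes its speed limit or range.

## Working session

There is one attempt and no reset: what is moved stays moved. The work goes in short steps, Python scripts to look and compute and a tool call to move; the robot and the scene stay as the last step left them, time stands still between calls to the robot, and variables do not carry over. Pictures are saved under pics/ and viewed, at most 14 in all, crops included, and the job is handed in when it is done.

Besides the shell and the picture viewer there is one more tool, called as name(argument=value, ...) on one line, values as JSON. play_rows: Moves the arm, as the interface text tells. Its arguments: {"type":"object","properties":{"increments":{"type":"array"},"grip_force":{"type":"number"}},"required":["increments"]}

```bash
mkdir -p pics; cat > h.py <<'E'
import numpy as np, cv2
from workcell import telemetry, camera, calibration, workorder
def snap(n,f):
    p,d=camera(n); cv2.imwrite(f'pics/{f}.png',p[:,:,::-1]); np.savez(f'pics/{f}.npz',p=p,d=d); return p,d
def world(n,d):
    c=calibration(n); f=210/np.tan(np.radians(c['vertical_fov'])/2)
    v,u=np.mgrid[:420,:560]; X=np.dstack([(u-c['cx'])/f*d,(v-c['cy'])/f*d,d])
    R=cv2.Rodrigues(np.array(c['rvec'],float))[0]
    return (X-np.array(c['tvec']).ravel())@R
E
python3 - <<'E'
from h import *
o=telemetry.get_obs();print(o)
for n in('top','scene'):
    c=calibration(n);print(c);p,d=snap(n,n+'0')
E
```

```text
{'time': 0.0, 'q': array([7.06450901e+01, 5.01045680e+00, 1.00331313e+01, 9.51001530e+01,
       6.53513785e-04, 8.99994880e+01]), 'qd': array([ 0.0066703 ,  0.04232993, -0.01123599,  0.01006555, -0.0455814 ,
        0.03852774]), 'joint_efforts': array([-5.17463450e-04, -5.20390999e+01,  4.64802575e+01,  1.65485730e-02,
       -4.02675278e-05,  7.07916158e-06]), 'ee_pos': array([0.18220553, 0.51871234, 0.24957739]), 'tcp_rot': array([-1.79922521e+02, -6.54205522e-04,  1.60645601e+02]), 'wrist_force': array([0.39400807, 0.76656344, 0.04472612]), 'torque': array([ 0.00358933, -0.00895675, -0.00674794]), 'grasp_force': 0.0, 'opening': 0.08522281271268226}
{'vertical_fov': 46.25461484766271, 'cx': 288.21717236159617, 'cy': 209.21619027028711, 'rvec': array([ 2.18131586, -2.22281182,  0.10352637]), 'tvec': array([0.2528138 , 0.53265198, 1.06018452])}
{'vertical_fov': 57.294107725179174, 'cx': 281.0129920654003, 'cy': 208.91083246552958, 'rvec': array([ 2.11161751, -0.49146218,  0.26934002]), 'tvec': array([-0.34648   ,  0.32618551,  0.52715632])}
```

View pics/top0.png

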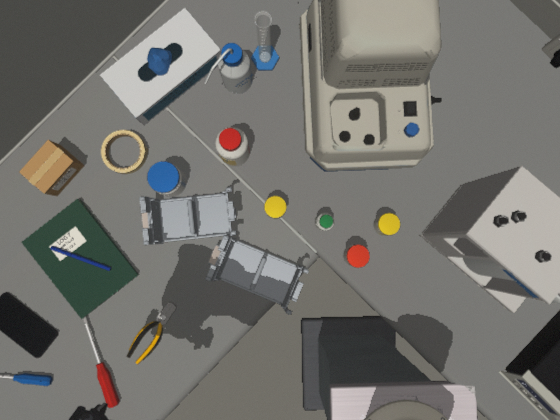

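View pics/scene0.png

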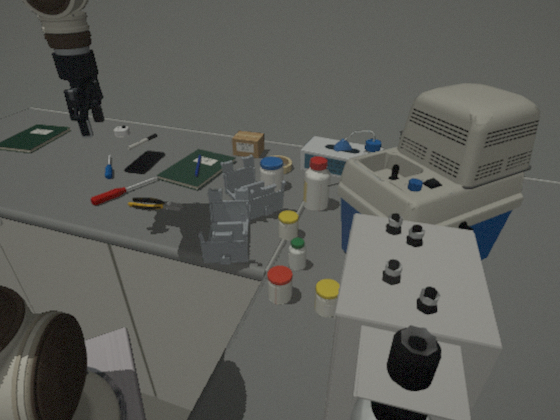

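The top view shows pots at px (275,207) yellow, (358,256) red and (389,224) yellow, the green-capped vial at (326,221), and trays at (187,217) and (257,270). The tub is at (164,178) and the bottle at (231,143).

```bash
python3 - <<'E'
from h import *
z=np.load('pics/top0.npz');p,d=z['p'],z['d'];W=world('top',d)
hsv=cv2.cvtColor(p,cv2.COLOR_RGB2HSV)
for n,(u,v) in dict(y1=(275,207),red=(358,256),y2=(389,224),vial=(326,221),tub=(164,178),bot=(231,140)).items():
    h=hsv[v,u,0];m=((np.abs(hsv[...,0].astype(int)-h)<8)&(hsv[...,1]>120)&(hsv[...,2]>60)).astype(np.uint8)
    k,l=cv2.connectedComponents(m);mm=l==l[v,u];q=W[mm];zt=np.median(q[:,2]);q=q[np.abs(q[:,2]-zt)<.006]
    (c,r)=cv2.minEnclosingCircle(q[:,:2].astype(np.float32));print(n,len(q),zt.round(4),np.round(c,4),round(r,4),q.mean(0).round(4))
c=calibration('top');R=cv2.Rodrigues(c['rvec'])[0];print('cam',-R.T@c['tvec'])
print(W[205:215:9,[20,540]],[W[20,280],W[400,200]])
# tray regions
for n,(u0,u1,v0,v1) in dict(A=(130,240,185,248),B=(203,312,232,312)).items():
    r=W[v0:v1,u0:u1];print(n)
    for lo,hi in((.045,.065),(.08,.1)):
        m=((r[...,2]>lo)&(r[...,2]<hi)).astype(np.uint8);k,l,s,_=cv2.connectedComponentsWithStats(m)
        for i in range(1,k):
            if s[i,4]>15:
                q=r[l==i];print(lo,s[i]+[u0,v0,0,0,0],q.mean(0).round(4),np.round(cv2.minAreaRect(q[:,:2].astype(np.float32))[0],4),np.round(cv2.minAreaRect(q[:,:2].astype(np.float32))[1:][0],4),cv2.minAreaRect(q[:,:2].astype(np.float32))[2])
cv2.imwrite('pics/crop.png',cv2.resize(p[175:315,125:320,::-1],None,fx=4,fy=4,interpolation=cv2.INTER_CUBIC))
E
```

```text
y1 379 0.0555 [0.5409 0.2714] 0.0233 [0.5408 0.2714 0.0556]
red 408 0.0597 [0.4342 0.1005] 0.0239 [0.4344 0.1011 0.0597]
y2 378 0.056 [0.5003 0.0324] 0.0234 [0.5001 0.0327 0.0559]
vial 121 0.0655 [0.5083 0.1661] 0.0132 [0.5086 0.1665 0.0655]
tub 750 0.0813 [0.6045 0.4997] 0.0321 [0.6043 0.4995 0.0814]
bot 383 0.1345 [0.6697 0.3574] 0.0221 [0.6692 0.3578 0.1345]
cam [0.46780242 0.27442788 1.08511493]
[[[ 0.55828662  0.8293252  -0.00456364]
  [ 0.51997127 -0.17275174  0.27372106]]

 [[ 0.53834354  0.82743873 -0.00145103]
  [ 0.50475319 -0.17085419  0.27569231]]] [array([ 0.97036893,  0.25239008, -0.00375178]), array([-0.14889489,  0.57757044, -0.9028866 ])]
A
0.045 [156 185  26  11  67] [0.5775 0.4871 0.0571] [0.5777 0.4925] [0.013  0.0519] 14.217501640319824
0.045 [222 192   7  10  24] [0.5653 0.3735 0.0601] [0.5652 0.3724] [0.0233 0.0078] 31.691572189331055
0.045 [145 197  15  48 233] [0.5156 0.5286 0.0547] [0.5158 0.5307] [0.0979 0.026 ] 4.901631832122803
0.045 [187 200   9  34 176] [0.523  0.4473 0.0539] [0.5232 0.448 ] [0.07   0.0107] 5.656998634338379
0.045 [227 226   5  10  20] 
[... 977 characters left out ...]

0.045 [250 258  17  32 163] [0.4022 0.3098 0.0544] [0.4021 0.3099] [0.0099 0.0698] 66.09268951416016
0.045 [281 267  22  44 109] [0.3705 0.2383 0.0582] [0.3712 0.2403] [0.0121 0.0958] 66.2855224609375
0.08 [231 232   6   4  20] [0.4856 0.3569 0.0913] [0.4853 0.3564] [0.0098 0.006 ] 88.90748596191406
0.08 [218 235  12  17 106] [0.4664 0.3763 0.0895] [0.4666 0.3764] [0.012  0.0333] 64.65320587158203
0.08 [206 265  11  17 106] [0.4074 0.4021 0.0895] [0.4074 0.4023] [0.0122 0.033 ] 66.0092544555664
0.08 [302 268   7   6  27] [0.4081 0.213  0.0915] [0.408  0.2126] [0.0106 0.0082] 63.66632843017578
0.08 [291 281  13  21 127] [0.3669 0.2307 0.0893] [0.3669 0.2303] [0.0123 0.0403] 65.59356689453125
```

View pics/crop.png

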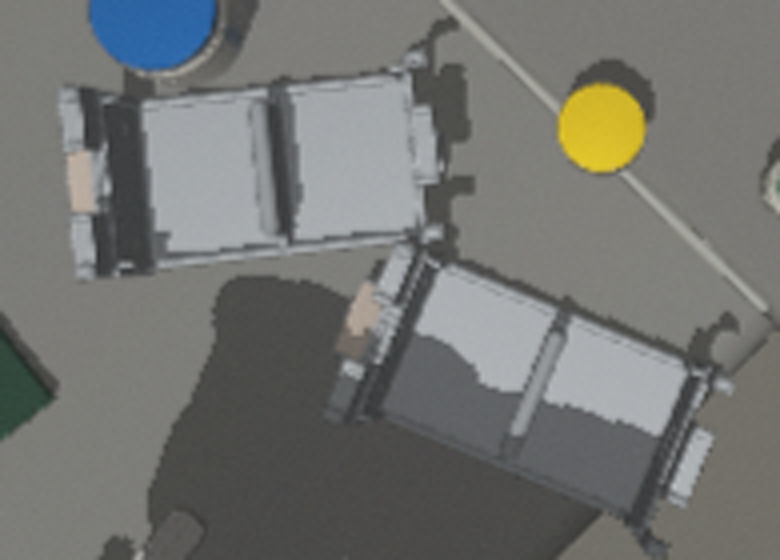

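Both trays have their card ends at the left (large y): tray A at crop (80,180), tray B at (360,310). I'll use B as the lower tray and stack A on it. First I'll check clearance round the pots and write a move helper.

```bash
cat >> h.py <<'E'
def rel(x,y,z,yaw):
    o=telemetry.get_obs();y0=o['tcp_rot'][2];a=np.radians(y0);D=(np.array([x,y,z])-o['ee_pos'])*1000
    print('t',round(o['time'],2),'rel',np.round([D[0]*np.cos(a)+D[1]*np.sin(a),D[0]*np.sin(a)-D[1]*np.cos(a),-D[2]],1),'az',round((y0-yaw+180)%360-180,2))
E
python3 - <<'E'
from h import *
d=np.load('pics/top0.npz')['d'];W=world('top',d);ok=d>0
for n,x,y in(('y2',.5003,.0324),('red',.4342,.1005),('y1',.5409,.2714)):
    for zl in(.03,.1):
        r=np.hypot(W[...,0]-x,W[...,1]-y);m=ok&(W[...,2]>zl)&(r>.035);i=np.argsort(np.where(m,r,9).ravel())[:3];print(n,zl,r.ravel()[i].round(3),W.reshape(-1,3)[i].round(3))
rel(.5409,.2714,.25,66)
E
```

```text
y2 0.03 [0.071 0.073 0.073] [[0.45  0.083 0.058]
 [0.448 0.083 0.058]
 [0.45  0.085 0.061]]
y2 0.1 [0.081 0.082 0.082] [[ 0.474 -0.044  0.272]
 [ 0.475 -0.045  0.273]
 [ 0.474 -0.045  0.265]]
red 0.03 [0.072 0.072 0.072] [[0.483 0.048 0.048]
 [0.485 0.05  0.057]
 [0.483 0.048 0.056]]
red 0.1 [0.15  0.151 0.151] [[ 0.474 -0.044  0.272]
 [ 0.474 -0.045  0.265]
 [ 0.474 -0.046  0.272]]
y1 0.03 [0.085 0.085 0.085] [[0.525 0.355 0.086]
 [0.543 0.357 0.089]
 [0.537 0.357 0.091]]
y1 0.1 [0.108 0.11  0.11 ] [[0.632 0.214 0.15 ]
 [0.621 0.195 0.172]
 [0.618 0.193 0.164]]
t 0.1 rel [-4.204e+02 -1.145e+02 -3.000e-01] az 94.65
```

```bash
python3 -c "
from h import *
rel(.4342,.1005,.15,66)"
```

```text
t 0.1 rel [-376.4 -311.1   99.7] az 94.65
```

play_rows(increments=[[[-94,-78,20],[0,0,8],0],[[-190,-155,40],[0,0,16],0],[[-282,-233,60],[0,0,24],0],[[-376,-311,100],[0,0,32],0],[[-376,-311,100],[0,0,40],0],[[-376,-311,100],[0,0,48],0],[[-376,-311,100],[0,0,56],0],[[-376,-311,100],[0,0,64],0],[[-376,-311,100],[0,0,72],0],[[-376,-311,100],[0,0,80],0],[[-376,-311,100],[0,0,88],0],[[-376,-311,100],[0,0,94.7],0],[[-376,-311,100],[0,0,94.7],0],[[-376,-311,100],[0,0,94.7],0],[[-376,-311,100],[0,0,94.7],0]], grip_force=40)

```text
time: 1.6
ee_pos: [0.4338, 0.1012, 0.1503]
tcp_rot: [-180.0, 0.0, 66.1]
wrist_force: [-0.3, -0.6, 0.7]
opening: 0.0856
grasp_force: 0.0
```

```bash
python3 -c "
from h import *
rel(.4342,.1005,.043,66)"
```

```text
t 1.6 rel [ -0.5   0.6 107.3] az 0.14
```

play_rows(increments=[[[0,0,40],[0,0,0],0],[[0,0,75],[0,0,0],0],[[0,0,100],[0,0,0],0],[[0,0,110],[0,0,0],0],[[0,0,110],[0,0,0],0],[[0,0,110],[0,0,0],0.6],[[0,0,110],[0,0,0],0.6],[[0,0,110],[0,0,0],0.6],[[0,0,110],[0,0,0],0.6],[[0,0,110],[0,0,0],0.6],[[0,0,110],[0,0,0],0.6]], grip_force=40)

```text
time: 2.7
ee_pos: [0.4347, 0.1012, 0.0419]
tcp_rot: [179.9, -0.1, 66.0]
wrist_force: [-2.4, -0.1, 6.5]
opening: 0.0459
grasp_force: 39.9
```

play_rows(increments=[[[0,0,-10],[0,0,0],0.6],[[0,0,-40],[0,0,0],0.6],[[0,0,-80],[0,0,0],0.6],[[0,0,-115],[0,0,0],0.6],[[0,0,-130],[0,0,0],0.6],[[0,0,-130],[0,0,0],0.6],[[0,0,-130],[0,0,0],0.6]])

```text
time: 3.4
ee_pos: [0.4337, 0.1008, 0.1693]
tcp_rot: [-180.0, 0.0, 65.9]
wrist_force: [-0.4, 0.6, -0.8]
opening: 0.0459
grasp_force: 41.2
```

```bash
python3 -c "
from h import *
print(telemetry.get_obs()['opening'])
rel(.3866,.2753,.17,66.1);rel(.3866,.2753,.0455,66.1)"
```

```text
0.04585813087951448
t 3.4 rel [ 140.1 -114.2   -0.7] az -0.15
t 3.4 rel [ 140.1 -114.2  123.8] az -0.15
```

play_rows(increments=[[[20,-16,0],[0,0,0],0.6],[[50,-41,0],[0,0,0],0.6],[[80,-65,0],[0,0,0],0.6],[[110,-90,0],[0,0,0],0.6],[[132,-108,0],[0,0,0],0.6],[[140,-114,0],[0,0,0],0.6],[[140,-114,0],[0,0,0],0.6],[[140,-114,20],[0,0,0],0.6],[[140,-114,50],[0,0,0],0.6],[[140,-114,80],[0,0,0],0.6],[[140,-114,100],[0,0,0],0.6],[[140,-114,112],[0,0,0],0.6],[[140,-114,118],[0,0,0],0.6],[[140,-114,121],[0,0,0],0.6],[[140,-114,122],[0,0,0],0.6],[[140,-114,123],[0,0,0],0.6],[[140,-114,123],[0,0,0],0.6]])

```text
time: 5.1
ee_pos: [0.3872, 0.2754, 0.0479]
tcp_rot: [180.0, -0.0, 66.0]
wrist_force: [0.1, 0.1, -0.2]
opening: 0.046
grasp_force: 41.1
```

```bash
python3 - <<'E'
from h import *
rel(.3866,.2753,.0455,66.1)
p,d=snap('scene','s1')
cv2.imwrite('pics/s1c.png',cv2.resize(p[140:290,150:350,::-1],None,fx=4,fy=4))
E
```

```text
t 5.1 rel [-0.3 -0.5  2.4] az -0.15
```

View pics/s1c.png

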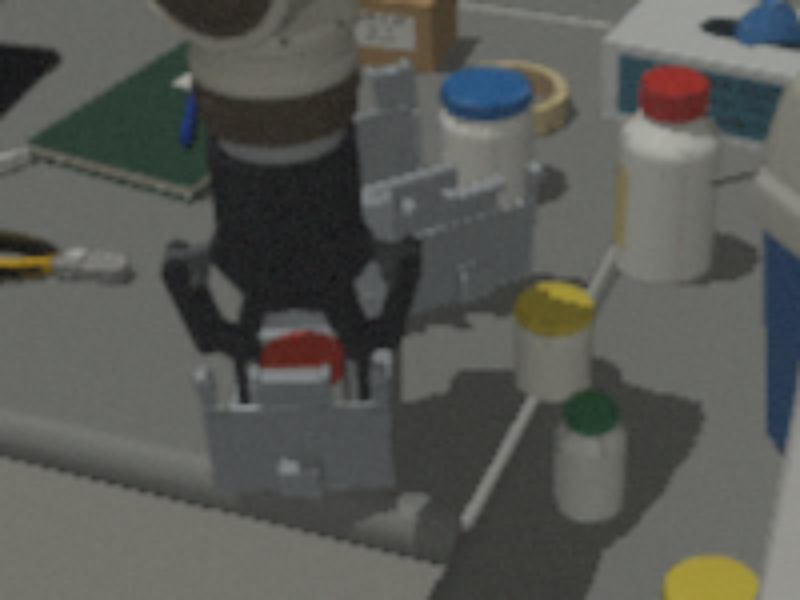

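The red pot is held inside tray B, with its cap at about (302,350) in the crop. The finger linkages clear the tray. I'll lower it to contact and release.

play_rows(increments=[[[0,0,1],[0,0,0],0.6],[[0,0,1.5],[0,0,0],0.6],[[0,0,2],[0,0,0],0.6],[[0,0,2],[0,0,0],0.6]])

```text
time: 5.55
ee_pos: [0.3871, 0.2755, 0.046]
tcp_rot: [180.0, -0.1, 66.0]
wrist_force: [-2.5, 0.1, 6.1]
opening: 0.0455
grasp_force: 41.3
```

play_rows(increments=[[[0,0,2],[0,0,0],0.3],[[0,0,2],[0,0,0],0.3],[[0,0,2],[0,0,0],0.3],[[0,0,2],[0,0,0],0.3],[[0,0,-10],[0,0,0],0.3],[[0,0,-40],[0,0,0],0.3],[[0,0,-80],[0,0,0],0.3],[[0,0,-120],[0,0,0],0.2],[[0,0,-130],[0,0,0],0],[[0,0,-130],[0,0,0],0]])

```text
time: 6.55
ee_pos: [0.3877, 0.2757, 0.1777]
tcp_rot: [179.9, -0.2, 65.9]
wrist_force: [0.4, -0.3, 0.2]
opening: 0.0855
grasp_force: 0.0
```

```bash
python3 -c "
from h import *
rel(.5409,.2714,.15,66.1);rel(.5409,.2714,.041,66.1)"
```

```text
t 6.55 rel [ 58.5 141.7  27.7] az -0.15
t 6.55 rel [ 58.5 141.7 136.7] az -0.15
```

play_rows(increments=[[[20,47,0],[0,0,0],0],[[38,93,10],[0,0,0],0],[[54,130,20],[0,0,0],0],[[58.5,141.5,30],[0,0,0],0],[[58.5,141.5,50],[0,0,0],0],[[58.5,141.5,85],[0,0,0],0],[[58.5,141.5,120],[0,0,0],0],[[58.5,141.5,134],[0,0,0],0],[[58.5,141.5,137],[0,0,0],0],[[58.5,141.5,137],[0,0,0],0],[[58.5,141.5,137],[0,0,0],0.6],[[58.5,141.5,137],[0,0,0],0.6],[[58.5,141.5,137],[0,0,0],0.6],[[58.5,141.5,137],[0,0,0],0.6],[[58.5,141.5,137],[0,0,0],0.6],[[58.5,141.5,137],[0,0,0],0.6]])

```text
time: 8.15
ee_pos: [0.5405, 0.2713, 0.0398]
tcp_rot: [179.9, -0.1, 65.9]
wrist_force: [-0.7, 0.2, 6.4]
opening: 0.0445
grasp_force: 40.5
```

play_rows(increments=[[[0,0,-10],[0,0,0],0.6],[[0,0,-40],[0,0,0],0.6],[[0,0,-80],[0,0,0],0.6],[[0,0,-115],[0,0,0],0.6],[[0,0,-130],[0,0,0],0.6],[[2,-16,-130],[0,0,0],0.6],[[5,-45,-130],[0,0,0],0.6],[[9,-75,-130],[0,0,0],0.6],[[13,-105,-130],[0,0,0],0.6],[[16,-132,-130],[0,0,0],0.6],[[17,-142,-130],[0,0,0],0.6],[[17,-142,-130],[0,0,0],0.6],[[17,-142,-130],[0,0,0],0.6]])

```text
time: 9.45
ee_pos: [0.4173, 0.3441, 0.1676]
tcp_rot: [-180.0, 0.0, 66.0]
wrist_force: [-0.1, 0.4, 0.0]
opening: 0.0441
grasp_force: 41.0
```

```bash
python3 -c "
from h import *
rel(.4174,.3447,.044,66.1)"
```

```text
t 9.45 rel [ 6.000e-01 -1.000e-01  1.236e+02] az -0.13
```

play_rows(increments=[[[0.5,0,20],[0,0,0],0.6],[[0.5,0,50],[0,0,0],0.6],[[0.5,0,80],[0,0,0],0.6],[[0.5,0,105],[0,0,0],0.6],[[0.5,0,116],[0,0,0],0.6],[[0.5,0,119],[0,0,0],0.6],[[0.5,0,121],[0,0,0],0.6],[[0.5,0,122],[0,0,0],0.6],[[0.5,0,123],[0,0,0],0.6],[[0.5,0,123],[0,0,0],0.6]])

```text
time: 10.45
ee_pos: [0.4177, 0.345, 0.0459]
tcp_rot: [180.0, -0.0, 66.0]
wrist_force: [0.5, -0.3, -0.1]
opening: 0.0444
grasp_force: 41.0
```

play_rows(increments=[[[0,0,1],[0,0,0],0.6],[[0,0,1.5],[0,0,0],0.6],[[0,0,2],[0,0,0],0.6],[[0,0,2],[0,0,0],0.6]])

```text
time: 10.85
ee_pos: [0.4175, 0.3449, 0.0438]
tcp_rot: [180.0, -0.0, 65.9]
wrist_force: [-1.6, -1.6, 4.4]
opening: 0.0442
grasp_force: 41.6
```

Contact at about 4 N; release, rise, and look.

play_rows(increments=[[[0,0,0],[0,0,0],0.3],[[0,0,0],[0,0,0],0.3],[[0,0,0],[0,0,0],0.3],[[0,0,0],[0,0,0],0.3],[[0,0,-10],[0,0,0],0.3],[[0,0,-40],[0,0,0],0.3],[[0,0,-80],[0,0,0],0.3],[[0,0,-120],[0,0,0],0.2],[[-50,0,-150],[0,0,0],0],[[-100,0,-150],[0,0,0],0],[[-140,0,-150],[0,0,0],0],[[-150,0,-150],[0,0,0],0],[[-150,0,-150],[0,0,0],0]])

```text
time: 12.15
ee_pos: [0.3561, 0.2069, 0.1946]
tcp_rot: [179.9, -0.1, 65.8]
wrist_force: [-0.1, 0.6, -0.2]
opening: 0.0853
grasp_force: 0.0
```

```bash
cat >> h.py <<'E'
def tray(W,d,c,th,z0=0):
    "refine tray pose from rim/rib tops near the guess c, x-angle th; prints local coordinates"
    u=np.array([np.cos(th),np.sin(th)]);v=np.array([-u[1],u[0]])
    L=(W[...,:2]-c);lx,ly=L@u,L@v;z=W[...,2]-z0;B=(d>0)&(abs(lx)<.12)&(abs(ly)<.06)
    rib=B&(abs(z-.0545)<.006)&(abs(lx)<.02)
    out=[]
    for n,m in(('rib',rib),('card',B&(z>.083)&(z<.096)&(lx<-.07)),('plus',B&(z>.083)&(z<.096)&(lx>.07))):
        if m.sum()>10:
            q=W[m][:,:2].astype(np.float32);print(n,m.sum(),'xy',np.round((np.array([q.min(0),q.max(0)])).mean(0),4),'lx',lx[m].min().round(4),lx[m].max().round(4),'ly',ly[m].min().round(4),ly[m].max().round(4),'z',np.median(W[m][:,2]).round(4))
            if n=='rib': r=cv2.minAreaRect(q);print('  rect',r)
E
python3 - <<'E'
from h import *
p,d=snap('top','t2');W=world('top',d)
print('B');tray(W,d,np.array([.402,.310]),np.radians(-113.9))
print('A');tray(W,d,np.array([.5232,.4477]),np.radians(-84.7))
cv2.imwrite('pics/t2c.png',cv2.resize(p[160:320,125:325,::-1],None,fx=4,fy=4,interpolation=cv2.INTER_CUBIC))
rel(.5232,.4477,.15,185.3)
E
```

```text
B
rib 184 xy [0.4018 0.3082] lx -0.0199 0.0196 ly -0.0352 0.0353 z 0.055
  rect ((0.4038533866405487, 0.31110432744026184), (0.04109816253185272, 0.06359072774648666), 38.868289947509766)
card 221 xy [0.4397 0.3818] lx -0.093 -0.0713 ly -0.0487 0.0598 z 0.09
plus 145 xy [0.3704 0.2305] lx 0.0811 0.0933 ly -0.045 0.0492 z 0.09
A
rib 162 xy [0.5233 0.4485] lx -0.0058 0.0051 ly -0.0349 0.0349 z 0.0542
  rect ((0.5231393575668335, 0.4480091333389282), (0.06982646137475967, 0.010513144545257092), 6.342717170715332)
card 212 xy [0.516  0.5351] lx -0.0939 -0.0812 ly -0.0482 0.0491 z 0.0896
plus 190 xy [0.5251 0.3623] lx 0.0702 0.0927 ly -0.0597 0.0485 z 0.0903
t 12.2 rel [287.1  54.   44.2] az -119.42
```

View pics/t2c.png

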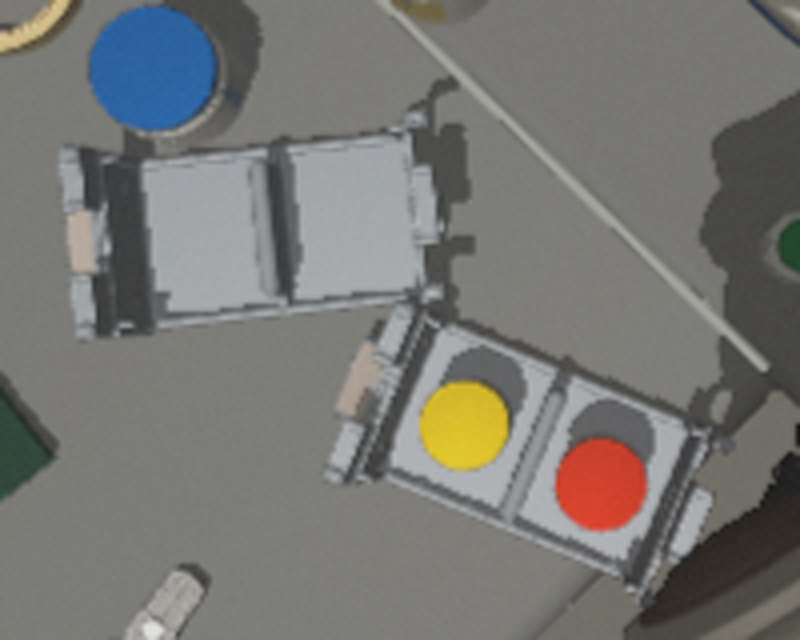

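Both pots stand upright in tray B (crop (465,425) and (600,483)), and neither tray has moved. Next I'll fetch tray A by its rib.

play_rows(increments=[[[40,8,0],[0,0,-8],0],[[80,15,0],[0,0,-16],0],[[120,23,0],[0,0,-24],0],[[160,30,0],[0,0,-32],0],[[200,38,0],[0,0,-40],0.5],[[240,45,0],[0,0,-48],0.5],[[275,52,0],[0,0,-56],0.5],[[287,54,0],[0,0,-64],0.5],[[287,54,0],[0,0,-72],0.5],[[287,54,0],[0,0,-80],0.5],[[287,54,0],[0,0,-88],0.5],[[287,54,0],[0,0,-96],0.5],[[287,54,0],[0,0,-104],0.5],[[287,54,15],[0,0,-112],0.5],[[287,54,30],[0,0,-119.5],0.5],[[287,54,44],[0,0,-119.5],0.5],[[287,54,44],[0,0,-119.5],0.5],[[287,54,44],[0,0,-119.5],0.5]])

```text
time: 14.0
ee_pos: [0.5225, 0.4483, 0.1488]
tcp_rot: [-180.0, -0.0, -174.7]
wrist_force: [0.7, 0.1, 0.5]
opening: 0.0427
grasp_force: 0.0
```

```bash
python3 -c "
from h import *
o=telemetry.get_obs();print(o['q'],o['opening']);rel(.5232,.4479,.045,185.4)"
```

```text
[4.06317089e+01 2.37124471e+01 2.13293418e+01 8.76668278e+01
 2.44038135e-03 3.53343293e+01] 0.04269589622436432
t 14.0 rel [ -0.7  -0.5 103.8] az -0.1
```

play_rows(increments=[[[-0.7,-0.5,30],[0,0,0],0.5],[[-0.7,-0.5,60],[0,0,0],0.5],[[-0.7,-0.5,85],[0,0,0],0.5],[[-0.7,-0.5,99],[0,0,0],0.5],[[-0.7,-0.5,104],[0,0,0],0.5],[[-0.7,-0.5,104],[0,0,0],0.5],[[-0.7,-0.5,104],[0,0,0],1],[[-0.7,-0.5,104],[0,0,0],1],[[-0.7,-0.5,104],[0,0,0],1],[[-0.7,-0.5,104],[0,0,0],1],[[-0.7,-0.5,104],[0,0,0],1],[[-0.7,-0.5,104],[0,0,0],1],[[-0.7,-0.5,104],[0,0,0],1]], grip_force=90)

```text
time: 15.3
ee_pos: [0.524, 0.4481, 0.0471]
tcp_rot: [179.9, 0.1, -174.6]
wrist_force: [0.2, 0.6, 5.9]
opening: 0.0086
grasp_force: 89.9
```

play_rows(increments=[[[0,0,-5],[0,0,0],1],[[0,0,-15],[0,0,0],1],[[0,0,-35],[0,0,0],1],[[0,0,-60],[0,0,0],1],[[0,0,-85],[0,0,0],1],[[0,0,-110],[0,0,0],1],[[0,0,-130],[0,0,0],1],[[0,0,-140],[0,0,0],1],[[0,0,-140],[0,0,0],1],[[0,0,-140],[0,0,0],1]])

```text
time: 16.3
ee_pos: [0.5232, 0.4473, 0.1843]
tcp_rot: [-180.0, -0.1, -174.6]
wrist_force: [0.2, 0.5, -3.4]
opening: 0.0085
grasp_force: 88.6
```

```bash
python3 - <<'E'
from h import *
o=telemetry.get_obs();print(o['opening'],o['torque'],o['ee_pos'],o['tcp_rot']);rel(.402,.310,.19,156.1)
p,d=snap('scene','s3')
cv2.imwrite('pics/s3c.png',cv2.resize(p[60:290,120:370,::-1],None,fx=2.6,fy=2.6))
E
```

```text
0.008473700092979871 [ 0.03256572  0.03103761 -0.03722583] [0.52319694 0.44732142 0.18431362] [-1.79959691e+02 -5.15790950e-02 -1.74553521e+02]
t 16.3 rel [ 133.7 -125.2   -5.7] az 29.35
```

View pics/s3c.png

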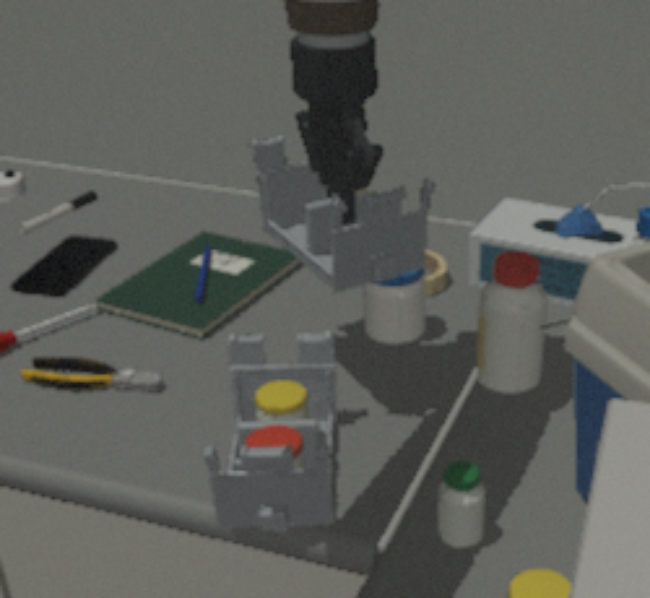

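Tray A hangs level from its rib at crop (345,230). Tray B with its two pots is untouched. I'll carry A over B.

play_rows(increments=[[[8,-7,-5],[0,0,2],1],[[24,-22,-6],[0,0,5],1],[[42,-40,-6],[0,0,9],1],[[60,-57,-6],[0,0,13],1],[[78,-74,-6],[0,0,17],1],[[96,-90,-6],[0,0,21],1],[[112,-106,-6],[0,0,25],1],[[126,-118,-6],[0,0,28],1],[[133.5,-125,-6],[0,0,29.3],1],[[133.5,-125,-6],[0,0,29.3],1],[[133.5,-125,-6],[0,0,29.3],1],[[133.5,-125,-6],[0,0,29.3],1]])

```text
time: 17.55
ee_pos: [0.4027, 0.3108, 0.1909]
tcp_rot: [-180.0, -0.0, 156.2]
wrist_force: [-0.5, 0.1, -3.5]
opening: 0.0084
grasp_force: 88.5
```

```bash
python3 - <<'E'
from h import *
rel(.402,.310,.127,156.1)
p,d=snap('top','t4');W=world('top',d)
print('A');tray(W,d,np.array([.402,.310]),np.radians(-113.9),.145)
print('B',);tray(W,d,np.array([.402,.310]),np.radians(-113.9),0)
cv2.imwrite('pics/t4c.png',cv2.resize(p[190:330,170:345,::-1],None,fx=4,fy=4,interpolation=cv2.INTER_CUBIC))
E
```

```text
t 17.55 rel [ 0.3 -1.  63.9] az 0.1
A
card 182 xy [0.4451 0.3869] lx -0.093 -0.0811 ly -0.0344 0.0492 z 0.2336
plus 74 xy [0.3909 0.2175] lx 0.0814 0.0933 ly 0.004 0.0494 z 0.2347
B
```

View pics/t4c.png

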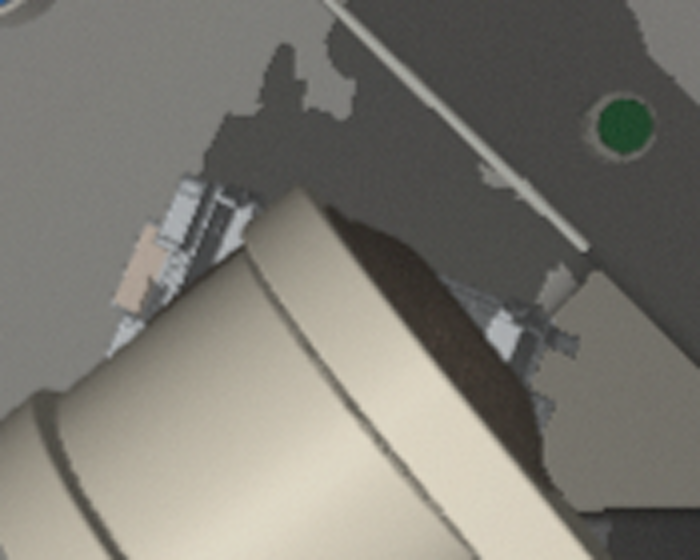

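The card end of tray A is over B's card end (crop (140,265)). A's measured rim extents match B's to within about 0.5 mm, so I'll lower straight down and feel for contact.

play_rows(increments=[[[0,0,8],[0,0,0],1],[[0,0,22],[0,0,0],1],[[0,0,36],[0,0,0],1],[[0,0,48],[0,0,0],1],[[0,0,55],[0,0,0],1],[[0,0,58],[0,0,0],1],[[0,0,59],[0,0,0],1],[[0,0,59],[0,0,0],1]])

```text
time: 18.4
ee_pos: [0.4025, 0.3105, 0.1326]
tcp_rot: [180.0, 0.0, 156.1]
wrist_force: [0.0, -0.3, -3.0]
opening: 0.0088
grasp_force: 88.6
```

play_rows(increments=[[[0,0,1],[0,0,0],1],[[0,0,1.5],[0,0,0],1],[[0,0,2],[0,0,0],1],[[0,0,2],[0,0,0],1]])

```text
time: 18.8
ee_pos: [0.4023, 0.3104, 0.1303]
tcp_rot: [180.0, 0.0, 156.1]
wrist_force: [-0.3, 0.8, -3.1]
opening: 0.0085
grasp_force: 88.6
```

play_rows(increments=[[[0,0,1],[0,0,0],1],[[0,0,1.5],[0,0,0],1],[[0,0,2],[0,0,0],1],[[0,0,2],[0,0,0],1]])

```text
time: 19.2
ee_pos: [0.4024, 0.3104, 0.1291]
tcp_rot: [180.0, 0.0, 156.1]
wrist_force: [-2.1, -1.9, 5.0]
opening: 0.0086
grasp_force: 89.8
```

Contact came at 0.1291, which is the grasp height plus 82 mm, so the feet are in the seats. I'll release, move away and verify.

play_rows(increments=[[[0,0,0.5],[0,0,0],0.7],[[0,0,0.5],[0,0,0],0.7],[[0,0,0.5],[0,0,0],0.7],[[0,0,0.5],[0,0,0],0.7],[[0,0,0.5],[0,0,0],0.6],[[0,0,-10],[0,0,0],0.6],[[0,0,-40],[0,0,0],0.6],[[0,0,-80],[0,0,0],0.6],[[0,0,-120],[0,0,0],0.6],[[0,0,-130],[0,0,0],0.3],[[0,0,-130],[0,0,0],0]])

```text
time: 20.3
ee_pos: [0.4029, 0.3108, 0.2606]
tcp_rot: [179.8, 0.1, 156.1]
wrist_force: [-0.3, -0.6, -0.5]
opening: 0.0616
grasp_force: 0.0
```

```bash
python3 -c "
from h import *
rel(.5003,.0324,.259,66.1)"
```

```text
t 20.3 rel [-201.7 -215.2    1.6] az 90.04
```

play_rows(increments=[[[-30,-32,0],[0,0,8],0],[[-60,-64,0],[0,0,16],0],[[-90,-96,0],[0,0,24],0],[[-120,-128,0],[0,0,32],0],[[-150,-160,0],[0,0,40],0],[[-178,-190,0],[0,0,48],0],[[-195,-208,0],[0,0,56],0],[[-201.7,-215.2,0],[0,0,64],0],[[-201.7,-215.2,0],[0,0,72],0],[[-201.7,-215.2,0],[0,0,80],0],[[-201.7,-215.2,0],[0,0,88],0],[[-201.7,-215.2,20],[0,0,90],0],[[-201.7,-215.2,50],[0,0,90],0],[[-201.7,-215.2,80],[0,0,90],0],[[-201.7,-215.2,100],[0,0,90],0],[[-201.7,-215.2,100],[0,0,90],0]], grip_force=40)

```text
time: 21.9
ee_pos: [0.4976, 0.0318, 0.1541]
tcp_rot: [-179.7, 0.2, 66.1]
wrist_force: [-0.4, 0.0, 0.3]
opening: 0.0851
grasp_force: 0.0
```

```bash
python3 - <<'E'
from h import *
rel(.5003,.0324,.041,66.1)
p,d=snap('top','t5');W=world('top',d)
print('A');tray(W,d,np.array([.402,.310]),np.radians(-113.9),.082)
p2,d2=snap('scene','s5')
cv2.imwrite('pics/s5.png',np.hstack([cv2.resize(p2[80:300,150:400,::-1],(450,396)),cv2.resize(p[190:330,190:310,::-1],(340,396))]))
E
```

```text
t 21.9 rel [  1.6   2.2 113.1] az 0.05
A
rib 190 xy [0.4023 0.3096] lx -0.0042 0.0058 ly -0.0348 0.0358 z 0.1364
  rect ((0.40209314227104187, 0.3090488910675049), (0.009963263757526875, 0.07062969356775284), 66.11564636230469)
card 240 xy [0.4379 0.3887] lx -0.0923 -0.0803 ly -0.0484 0.049 z 0.1718
plus 210 xy [0.3668 0.2297] lx 0.082 0.0937 ly -0.0483 0.049 z 0.1724
```

View pics/s5.png

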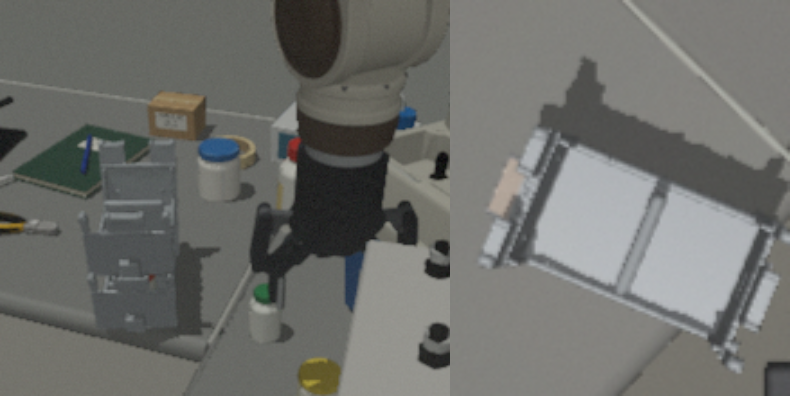

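Tray A is stacked level, card over card (card and + end rims at z 0.172), and its rib is 82 mm above B's. Now the last pot.

```bash
python3 -c "
from h import *
rel(.5003,.0324,.041,66.1)"
```

```text
t 22.0 rel [  0.9   0.8 116.9] az 0.05
```

play_rows(increments=[[[0.5,0.5,30],[0,0,0],0],[[0.5,0.5,65],[0,0,0],0],[[0.5,0.5,95],[0,0,0],0],[[0.5,0.5,112],[0,0,0],0],[[0.5,0.5,117],[0,0,0],0],[[0.5,0.5,117],[0,0,0],0],[[0.5,0.5,117],[0,0,0],0.6],[[0.5,0.5,117],[0,0,0],0.6],[[0.5,0.5,117],[0,0,0],0.6],[[0.5,0.5,117],[0,0,0],0.6],[[0.5,0.5,117],[0,0,0],0.6],[[0.5,0.5,117],[0,0,0],0.6]], grip_force=40)

```text
time: 23.2
ee_pos: [0.5008, 0.0324, 0.0427]
tcp_rot: [179.9, -0.1, 66.2]
wrist_force: [-2.8, 0.4, 6.7]
opening: 0.0442
grasp_force: 40.2
```

play_rows(increments=[[[0,0,-10],[0,0,0],0.6],[[0,0,-40],[0,0,0],0.6],[[0,0,-80],[0,0,0],0.6],[[0,0,-120],[0,0,0],0.6],[[0,0,-160],[0,0,0],0.6],[[0,0,-195],[0,0,0],0.6],[[0,0,-210],[0,0,0],0.6],[[0,0,-210],[0,0,0],0.6],[[0,0,-210],[0,0,0],0.6]])

```text
time: 24.1
ee_pos: [0.5004, 0.0322, 0.251]
tcp_rot: [180.0, 0.0, 66.1]
wrist_force: [0.3, -0.1, -0.9]
opening: 0.0441
grasp_force: 41.0
```

```bash
python3 -c "
from h import *
rel(.4174,.3447,.25,66.1);rel(.3866,.2753,.25,66.1)"
```

```text
t 24.1 rel [ 252.2 -202.3    1. ] az 0.04
t 24.1 rel [ 176.3 -202.4    1. ] az 0.04
```

play_rows(increments=[[[15,-17,0],[0,0,0],0.6],[[38,-44,0],[0,0,0],0.6],[[62,-71,0],[0,0,0],0.6],[[86,-99,0],[0,0,0],0.6],[[110,-126,0],[0,0,0],0.6],[[134,-154,0],[0,0,0],0.6],[[158,-181,0],[0,0,0],0.6],[[172,-197,0],[0,0,0],0.6],[[176,-202,0],[0,0,0],0.6],[[176,-202,0],[0,0,0],0.6],[[176,-202,20],[0,0,0],0.6],[[176,-202,50],[0,0,0],0.6],[[176,-202,80],[0,0,0],0.6],[[176,-202,103],[0,0,0],0.6],[[176,-202,114],[0,0,0],0.6],[[176,-202,118],[0,0,0],0.6],[[176,-202,119],[0,0,0],0.6],[[176,-202,120],[0,0,0],0.6],[[176,-202,120],[0,0,0],0.6]])

```text
time: 26.0
ee_pos: [0.3872, 0.2751, 0.1322]
tcp_rot: [180.0, -0.1, 66.1]
wrist_force: [-0.3, -0.3, -0.3]
opening: 0.044
grasp_force: 41.0
```

play_rows(increments=[[[0,0,1],[0,0,0],0.6],[[0,0,1.5],[0,0,0],0.6],[[0,0,1.5],[0,0,0],0.6]])

```text
time: 26.3
ee_pos: [0.3868, 0.2749, 0.1299]
tcp_rot: [180.0, -0.0, 66.2]
wrist_force: [0.2, -0.0, -0.0]
opening: 0.0441
grasp_force: 41.0
```

play_rows(increments=[[[0,0,0.5],[0,0,0],0.6],[[0,0,1],[0,0,0],0.6],[[0,0,1.5],[0,0,0],0.6],[[0,0,1.5],[0,0,0],0.6]])

```text
time: 26.7
ee_pos: [0.3869, 0.2749, 0.1287]
tcp_rot: [180.0, -0.0, 66.1]
wrist_force: [-1.5, -0.0, 4.1]
opening: 0.0441
grasp_force: 41.4
```

Contact; release and retreat.

play_rows(increments=[[[0,0,0],[0,0,0],0.3],[[0,0,0],[0,0,0],0.3],[[0,0,0],[0,0,0],0.3],[[0,0,0],[0,0,0],0.3],[[0,0,-10],[0,0,0],0.3],[[0,0,-40],[0,0,0],0.3],[[0,0,-80],[0,0,0],0.3],[[0,0,-120],[0,0,0],0.3],[[0,40,-130],[0,0,0],0.3],[[-30,80,-130],[0,0,0],0.3],[[-60,120,-130],[0,0,0],0.3],[[-90,150,-130],[0,0,0],0.3],[[-100,170,-130],[0,0,0],0.3],[[-100,170,-130],[0,0,0],0.3],[[-100,170,-130],[0,0,0],0.3]])

```text
time: 28.2
ee_pos: [0.5019, 0.1145, 0.2587]
tcp_rot: [-180.0, -0.0, 66.1]
wrist_force: [0.1, 0.2, 0.3]
opening: 0.0597
grasp_force: 0.0
```

```bash
python3 - <<'E'
from h import *
p,d=snap('top','t6');W=world('top',d)
tray(W,d,np.array([.402,.310]),np.radians(-113.9),.082)
p2,d2=snap('scene','s6');print(telemetry.get_obs()['time'])
cv2.imwrite('pics/s6v.png',np.hstack([cv2.resize(p2[80:300,150:400,::-1],(450,396)),cv2.resize(p[190:330,190:310,::-1],(340,396))]))
E
```

```text
rib 214 xy [0.4023 0.306 ] lx -0.0041 0.02 ly -0.0349 0.0358 z 0.1365
  rect ((0.39920663833618164, 0.30266523361206055), (0.024104025214910507, 0.07064852118492126), 65.78960418701172)
card 237 xy [0.4378 0.3887] lx -0.0923 -0.0804 ly -0.0486 0.049 z 0.1718
plus 211 xy [0.3673 0.2296] lx 0.082 0.0937 ly -0.0489 0.0492 z 0.172
28.3
```

View pics/s6v.png

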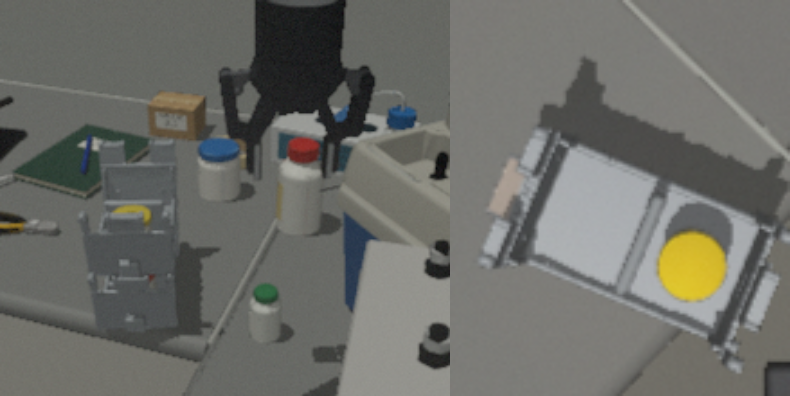

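The third pot stands in the top tray at (692,265), the stack is level, and the tub, vial and bottle are unmoved.

```bash
python3 -c "
from h import *
print(workorder.job_done())"
```

```text
the job is handed in; nothing more can be done
None
```

The job is done and handed in at about 28 s of the 88 s limit: the red-capped pot and one yellow-capped pot stand in the lower tray, the other tray is stacked level on it card over card, and the third pot stands in the top tray.

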